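# Turn the grade-picture stand to its next board

### The arm

A 7-joint arm with a two-finger parallel gripper is mounted at the origin on the work surface. World frame = base frame: x ahead of the robot, y to its left, z up, the work surface at z = 0. Lengths are in m, angles in rad, forces in N, time in s.
With the tool pointing down it reaches from about 0.4 to 0.875 m from the base axis. Payload 6.5 kg.
Tool frame: the origin (TCP) lies at the very end of the fingers, on their centre line; the grasp point (between the pads) lies 19 mm behind it; z points along the fingers, y is the direction in which the jaws open and shut (so a half turn about z gives the same grasp; the last joint's range is limited). The gripper opens to 88 mm and grips with 3 to 60 N. Pads are 18 mm wide; open, the fingers measure 123 mm over their backs; the gripper's body (75 mm by 187 mm) begins 45 mm behind the grasp point.
Start: joints at [1.235, 0.536, -0.004, 1.538, 0.003, 1.067, -0.071], TCP at [0.173, -0.626, 0.239] pointing down, gripper open.
Joint ranges: [-2.7, 2.7], [-0.37, 2.16], [-1.27, 1.26], [0.24, 2.4], [-1.31, 4.45], [0.19, 1.91], [-2.76, 2.76]. Speed limits (rad/s): [2.39, 2.39, 3.14, 3.14, 3.14, 3.14, 3.14].

### API

Orientations are given as a 3x3 rotation matrix whose columns are the frame's x, y, z axes.
In Python, from bench import manip, jaws, optics gives the robot as it stands. The module is installed in compiled form; this text tells all that it offers. Calls block until the motion is done:
- manip.reach(position, orientation): joint-space move of the TCP to a pose.
- manip.line_to(position, orientation=None, rate=0.15): straight line of the TCP; orientation=None keeps the orientation; rate is the mean speed in m/s.
- manip.set_joints(angles): joint-space move.
- jaws.grip(opening): finger opening in m; the grip force is fixed at half the most; returns when the fingers have stopped.
- manip.dwell(seconds).
- manip.inverse_kinematics(position, orientation): joint angles nearest the present ones, or None.
- manip.read_state(): the state.
- optics.read_camera(name): name is "scene" or "top" or "wrist"; returns a dict with "image" (480x640x3 uint8, red, green, blue), "z_map" (480x640 float32, m along the optical axis (not along the pixel's ray), 0 where there is no reading), "camera_matrix" (3x3 intrinsics, pixels), "position" and "rotation" of the camera in the world; the wrist camera has in their place "T_tool_cam" (4x4, takes a point from camera to tool coordinates, whose origin is the TCP and whose axes are the flange's). Camera axes: x right, y down, z forward; pixel columns grow to the right and rows downward; lengths in m; the calibration is good to about 2 mm. A picture is of the moment at which its call begins: read the wrist's pose just before it.
A pose or a line that the arm cannot do raises manip.MotionError and nothing moves.
- manip.job_done(): hands the job in, once; it reports no verdict.
The state is a dict: "clock": time; "qpos": joint angles; "qvel": joint speeds; "effort": joint torques, N m; "position": TCP position; "orientation": TCP orientation; "contact_force": force on the tool from outside, world axes, zero at the start; "ft_torque": the same for the moment, N m; "grip_width": finger opening in m.
Only numpy, scipy, OpenCV 4.12 (cv2) and the standard library are available. Lean on these libraries where they do the work, as an engineer would, in place of code of your own. Each camera call takes 0.05 s, during which the arm holds its last target. There are 200 camera calls.

### The job

The packing bench moves on to the next mushroom grade: with the fingertips, turn the top board of the picture stand - the one left standing a little off the right-hand pile, with its tab in the middle - over the spine to the left like a page, and press it down until it lies flat on that side. Only push and press it, never take it between the fingers; turn no other board, do not shift or lift the stand, and leave the things around it where they are.

Things in the scene. Friction and masses are not known exactly. Their poses are not given: they have to be found in the camera images.
- stand: steel picture stand, loose on the bench, about 2.9 kg with its three boards: base plate 250 mm along its own x (the spine, pointing away from the robot) x 324 mm along its own y (to the left), 5 mm thick. Origin: centre of the underside. Low end brackets at x = +-116 mm, 40 mm wide and 25 mm high, hold the boards' pivot pins. Lower boards lie flat with their upper faces 12.5 mm above the bench
- board (a joint): angle of the board to turn: the top one, from the right-hand (own -y) pile, tab at the middle of its free edge. 0: flat on the right, pi/2: upright, pi (its stop): flat on the left, upper face 20.5 mm above the bench. Starts 0.2 to 0.55 rad off the pile. About 160 g; its tight pivot keeps it at any angle it is left at, and it takes 1 to 3 N at the free edge to move
- board_hinge (a point): on the stand: middle of that board's pivot axis, 18.5 mm above the bench, axis along the stand's own x. The board is a stiff grey plastic panel 4 mm thick with mushroom pictures on white cards, 215 mm long along the spine, reaching 152 mm from the axis, with a tab 45 mm wide that sticks out 14 mm more; its mid-plane passes through the axis
- board_tab (a point): middle of the outer edge of that board's tab, at half its thickness, 166 mm from the pivot axis, in the plane x = 0 of the stand. Its own axes: x along the spine, y in the board towards the pivot, z out of the face that is on top while the board lies on the right
- next_board (a joint): turn of the board beneath it on the right, with its tab 70 mm farther from the robot; lies flat (0) and stays so
- turned_board (a joint): turn of the board that already lies flat on the left (pi), with its tab 70 mm nearer to the robot; stays so
- knife: mushroom knife lying flat, yellow-green handle and short steel blade, 183 mm long, 20 mm wide, 14 mm high; origin under its middle, handle to its own -x
- mushroom_a: loose white mushroom, 48 mm across, 40 mm high; origin at the centre of its foot
- mushroom_b: loose white mushroom, 42 mm across, 35 mm high; origin at the centre of its foot
- label_roll: roll of paper labels lying on its side face, 84 mm across, 38 mm high; origin at the centre of its underside
- punnet: blue punnet full of mushrooms, 124 x 190 mm, about 70 mm high; origin at the centre of its underside
- sprayer: white trigger spray bottle, 66 mm across, 194 mm high, standing; origin at the centre of its underside
- marker_tub: round grey tub with three marker pens, 72 mm across, 85 mm high, pens to 145 mm; origin at the centre of its underside

How it is judged:
At the end, for the whole second after the job is handed in: The board lies flat on the left (within 0.05 rad, some 8 mm at its free edge) and at rest, the other two boards lie flat where they were, and the stand is within 25 mm of where it stood (value of joint board between 3.09 and 3.2 rad and velocity of joint board below 0.1 rad/s and value of joint next_board below 0.05 rad and value of joint turned_board above 3.09 rad and distance of stand from where it was at the start of the episode below 0.025 m); the robot touches nothing.
It fails at once if the board is pinched: it is between the fingers and they press on it with over 28 N (contact force between the fingers and board above 28 N and z of the grasp point in the frame of board_tab between -0.012 and 0.012 m and y of the grasp point in the frame of board_tab between -0.025 and 0.165 m and x of the grasp point in the frame of board_tab between -0.11 and 0.11 m).
It fails at once if another board is turned (over 0.2 rad) (value of joint next_board above 0.2 rad or value of joint turned_board below 2.94 rad).
It fails at once if the stand is shifted more than 25 mm, lifted or tipped (distance of stand from where it was at the start of the episode above 0.025 m or height (world z) of stand above 0.01 m or angle between stand's own z axis and vertical above 0.08 rad).
It fails at once if one of the things around the stand is moved more than 40 mm or lifted (distance of any of knife, mushroom_a, mushroom_b, label_roll, punnet, sprayer, marker_tub from where it was at the start of the episode above 0.04 m).
It also fails if it takes over 42 s, if anything falls off the work surface, if the arm or the gripper's body presses on something with over 40 N, if the wrist force passes 120 N, or if a joint passes its speed limit or range.

## Working session

There is one attempt and no reset: what is moved stays moved. The work goes in short steps, each a Python script; the robot and the scene stay as the last script left them, time stands still between calls to the robot, and variables do not carry over. Pictures are saved under pics/ and viewed, about 8 in all and at most 12, crops included, and the job is handed in when it is done.

```bash
mkdir -p pics; cat > h.py <<'E'
import numpy as np, cv2
from bench import manip, jaws, optics
def cloud(c,R=None,p=None):
    K=c["camera_matrix"]; z=c["z_map"]; v,u=np.mgrid[:480,:640]
    P=np.stack([(u-K[0,2])/K[0,0]*z,(v-K[1,2])/K[1,1]*z,z],-1)
    R=c["rotation"] if R is None else R; p=c["position"] if p is None else p
    W=P@np.array(R).T+np.array(p); W[z==0]=np.nan
    return W
def save(n,im): cv2.imwrite(f"pics/{n}.png",cv2.cvtColor(im,cv2.COLOR_RGB2BGR))
E
python3 - <<'E'
from h import *
for n in("top","scene"):
    c=optics.read_camera(n); save(n,c["image"]); np.savez(n,**c)
    print(n,c["position"],c["rotation"].round(3).tolist(),c["camera_matrix"].tolist())
s=manip.read_state();print(s["position"],s["orientation"],s["contact_force"],s["grip_width"],s["clock"])
E
```

```text
top [0.36335675 0.02953969 0.91970841] [[0.013, -0.974, 0.224], [-1.0, -0.014, -0.002], [0.005, -0.224, -0.975]] [[473.25349016874867, 0.0, 321.8044953382533], [0.0, 473.25349016874867, 236.38252161527822], [0.0, 0.0, 1.0]]
scene [ 1.0982868  -0.51285581  0.99368768] [[0.739, 0.517, -0.432], [0.673, -0.584, 0.454], [-0.017, -0.626, -0.78]] [[511.6635038473733, 0.0, 318.1219181650648], [0.0, 511.6635038473733, 238.75879297292292], [0.0, 0.0, 1.0]]
[ 0.17309587 -0.62599197  0.2379726 ] [[ 9.63808507e-01  2.66595113e-01 -4.55797058e-04]
 [ 2.66595491e-01 -9.63807558e-01  1.35488634e-03]
 [-7.80945732e-05 -1.42736442e-03 -9.99998978e-01]] [-0.03564834  1.09922296  0.93144069] 0.08799439630336867 0.1
```

View pics/top.png

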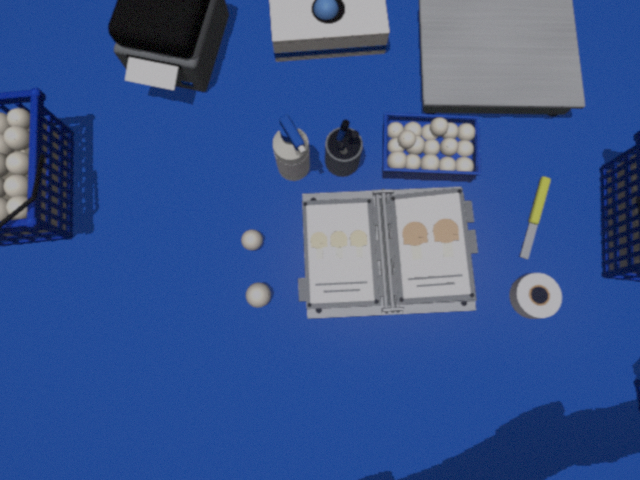

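View pics/scene.png

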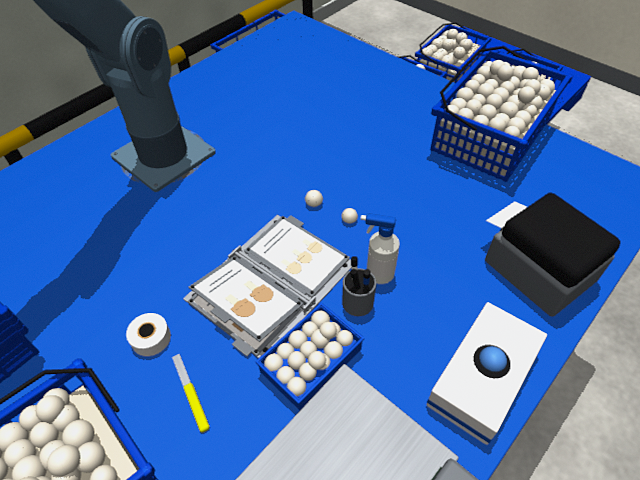

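The top view shows the stand centred near pixel (389,252), the board's tab at (474,242), the punnet close by at (430,147), and the tub and sprayer to the upper left at (343,150) and (293,150). The scene view agrees, with the board slightly raised. Next I'll measure these.

```bash
python3 - <<'E'
from h import *
for n in("top","scene"):
    c=dict(np.load(n+".npz")); W=cloud(c); im=c["image"].astype(int)
    m=(im.max(2)-im.min(2)<60)|(im[...,2]<im[...,0]+40)
    roi=(W[...,0]>.37)&(W[...,0]<.70)&(W[...,1]>-.36)&(W[...,1]<.12)&(W[...,2]<.13)
    m=(m&roi).astype(np.uint8)
    k,L,st,ce=cv2.connectedComponentsWithStats(cv2.morphologyEx(m,cv2.MORPH_OPEN,np.ones((3,3))))
    for i in range(1,k):
        if st[i,4]>150:
            P=W[L==i]; print(n,i,st[i].tolist(),np.nanmin(P,0).round(3),np.nanmax(P,0).round(3))
    i=1+np.argmax(st[1:,4]); P=W[L==i]
    r=cv2.minAreaRect(P[:,:2].astype(np.float32)); print("rect",r)
    a=np.radians(r[2]); 
    while a>np.pi/4:a-=np.pi/2
    while a<-np.pi/4:a+=np.pi/2
    R=np.array([[np.cos(a),-np.sin(a)],[np.sin(a),np.cos(a)]]); Q=(P[:,:2]-np.array(r[0]))@R
    print("yaw",a,"extent",Q.min(0),Q.max(0))
    # height profile along own y near x=0
    for y in np.arange(-.18,.18,.015):
        s=(abs(Q[:,1]-y)<.0075)&(abs(Q[:,0])<.08)
        if s.sum()>3: print(round(y,3),s.sum(),np.percentile(P[s,2],[10,50,90]).round(4))
c=dict(np.load("top.npz"));W=cloud(c)
for n,p in dict(tub=(343,150),spray=(290,150),punnetedge=(430,178),roll=(537,297),mushA=(252,240),tab=(472,242),bench=(400,400)).items(): print(n,W[p[1],p[0]].round(3))
E
```

```text
top 1 [278, 153, 26, 28, 619] [ 0.689  0.065 -0.001] [0.7   0.113 0.128]
top 2 [383, 171, 92, 11, 612] [ 0.691 -0.274  0.003] [ 0.7   -0.092  0.055]
top 3 [298, 186, 180, 133, 21340] [ 0.414 -0.282 -0.005] [0.685 0.073 0.06 ]
top 4 [509, 276, 22, 40, 652] [ 0.423 -0.36  -0.001] [ 0.498 -0.335  0.042]
rect ((0.5498569011688232, -0.10268853604793549), (0.25474098324775696, 0.36017143726348877), 3.535165786743164)
yaw 0.06170028258252392 extent [-0.12737049 -0.18008576] [0.12737058 0.18008576]
-0.18 33 [-0.0022  0.0005  0.0114]
-0.165 177 [0.0023 0.0121 0.0147]
-0.15 272 [0.0509 0.0533 0.0557]
-0.135 698 [0.0486 0.051  0.0532]
-0.12 695 [0.0457 0.048  0.0506]
-0.105 690 [0.0424 0.0449 0.0473]
-0.09 693 [0.0389 0.0415 0.044 ]
-0.075 673 [0.0358 0.038  0.0405]
-0.06 670 [0.0326 0.0351 0.0374]
-0.045 665 [0.0294 0.0318 0.0343]
-0.03 664 [0.0258 0.0283 0.0308]
-0.015 650 [0.0221 0.0245 0.0271]
0.0 719 [0.0075 0.0214 0.0238]
0.015 599 [0.0057 0.012  0.0148]
0.03 598 [0.0102 0.0124 0.0144]
0.045 603 [0.0109 0.013  0.015 ]
0.06 616 [0.0111 0.013  0.0154]
0.075 611 [0.011  0.013  0.0148]
0.09 6
[... 795 characters left out ...]
.0343 0.037 ]
-0.045 353 [0.0278 0.031  0.0342]
-0.03 340 [0.0248 0.0276 0.0307]
-0.015 327 [0.0212 0.0239 0.0265]
0.0 308 [0.0107 0.0206 0.0236]
0.015 308 [0.0087 0.0124 0.0151]
0.03 357 [0.0094 0.0121 0.0147]
0.045 359 [0.0099 0.0127 0.0154]
0.06 336 [0.0104 0.0127 0.0153]
0.075 342 [0.0104 0.0125 0.0152]
0.09 330 [0.0099 0.0127 0.0151]
0.105 324 [0.0103 0.0126 0.0152]
0.12 327 [0.0101 0.0127 0.0156]
0.135 317 [0.0105 0.0129 0.0154]
0.15 300 [0.0103 0.0128 0.0151]
0.165 154 [0.0098 0.0116 0.0139]
tub [ 0.71  -0.008  0.117]
spray [0.703 0.087 0.129]
punnetedge [ 0.696 -0.189  0.015]
roll [ 0.456 -0.375  0.037]
mushA [0.558 0.162 0.034]
tab [ 0.556 -0.254  0.053]
bench [ 0.266 -0.121 -0.001]
```

```bash
python3 - <<'E'
from h import *
for n in("top","scene"):
    c=dict(np.load(n+".npz")); W=cloud(c)
    roi=(W[...,0]>.40)&(W[...,0]<.67)&(W[...,1]>-.27)&(W[...,1]<-.11)&(W[...,2]>.026)&(W[...,2]<.065)
    P=W[roi]
    for _ in range(4):
        A=np.c_[P[:,:2],np.ones(len(P))]; k=np.linalg.lstsq(A,P[:,2],rcond=None)[0]; r=P[:,2]-A@k; P=P[abs(r)<.006]
    g=k[:2]; th=np.arctan(np.linalg.norm(g)); ey=-g/np.linalg.norm(g)*-1
    ey=-g/np.linalg.norm(g)  # uphill is -y own => own y = -g
    ex=np.array([ey[1],-ey[0]]); 
    zt=.0185+.002/np.cos(th)   # face height above axis
    off=(zt-k[2])/ -np.linalg.norm(g)   # ey.p on axis
    u=P[:,:2]@ex; v=P[:,:2]@ey-off
    lo,hi=np.percentile(u,[.2,99.8]); 
    tb=v<-.1535*np.cos(th)
    print(n,len(P),"theta",th,"yaw",np.arctan2(ex[1],ex[0]),"rms",r.std(),"u",lo,hi,hi-lo,"vmin",v.min(),"tab u",u[tb].mean(),tb.sum(),u[tb].min(),u[tb].max())
    print("hinge",ex*(lo+hi)/2+ey*off)
E
```

```text
top 7751 theta 0.2090376041478757 yaw 0.06708613677518696 rms 0.0016465764105896895 u 0.4322246914637547 0.6463192947676006 0.21409460330384594 vmin -0.16748522765622142 tab u 0.5408342650409316 343 0.4331385028834888 0.6452208789546291
hinge [ 0.54684368 -0.09460018]
scene 4464 theta 0.20953272317773813 yaw 0.06475373417159586 rms 0.0016934695379580166 u 0.4356819459569491 0.6507152396210321 0.21503329366408297 vmin -0.16704221502498934 tab u 0.5488310496454627 259 0.43675800656145314 0.6491121180194585
hinge [ 0.55056434 -0.09599792]
```

```bash
cat >> h.py <<'E'
H=np.array([.5485,-.0953,.0185]); yaw=.066; TH0=.209
EX=np.array([np.cos(yaw),np.sin(yaw),0]); EY=np.array([-np.sin(yaw),np.cos(yaw),0]); EZ=np.array([0,0,1.])
SG=1
def ori(al,sg=None):
    z=np.sin(al)*EY-np.cos(al)*EZ; y=(SG if sg is None else sg)*EX
    return np.c_[np.cross(y,z),y,z]
def way(th,gap=0.,back=0.,s=.018,r=.166,sg=None):
    al=np.clip(np.radians(95)-th,0,np.pi/4)
    d=np.array([np.sin(al),-np.cos(al)]); u=np.array([np.cos(al),np.sin(al)])
    b=np.array([-np.cos(th),np.sin(th)]); n=np.array([-np.sin(th),-np.cos(th)])
    C=(r*b+s*d if al+th<np.pi/2 else (r-s)*b)+.002*n
    t=C-(.009+gap)*u-back*d
    return H+EY*t[0]+EZ*t[1],ori(al,sg)
E
python3 - <<'E'
from h import *
for sg in(1,-1):
    print(sg)
    L=[way(TH0,.007,.12,sg=sg),way(TH0,.007,sg=sg)]+[way(t,sg=sg) for t in np.linspace(TH0,np.pi,9)]
    for p,R in L:
        q=manip.inverse_kinematics(p,R); print(p.round(3),None if q is None else np.round(q,2))
E
```

```text
1
[ 0.565 -0.341  0.112] [ 0.96  1.12 -0.5   1.06 -0.14  1.54  0.71]
[ 0.559 -0.256  0.027] [ 0.93  1.15 -0.53  1.27 -0.13  1.29  0.71]
[ 0.559 -0.251  0.032] [ 0.93  1.14 -0.53  1.29 -0.13  1.29  0.7 ]
[ 0.557 -0.229  0.088] [ 0.94  1.05 -0.56  1.35 -0.16  1.3   0.66]
[ 0.555 -0.191  0.131] [ 0.92  0.92 -0.6   1.47 -0.15  1.23  0.58]
[ 0.552 -0.144  0.158] [ 0.78  0.68 -0.61  1.68  0.04  0.99  0.3 ]
[ 0.548 -0.091  0.166] [ 0.5   0.53 -0.55  1.83  0.35  0.88 -0.15]
[ 0.545 -0.039  0.151] [ 0.42  0.54 -0.56  1.86  0.37  0.85 -0.26]
[0.542 0.004 0.119] [ 0.33  0.59 -0.56  1.89  0.43  0.79 -0.39]
[0.54  0.033 0.073] [ 0.26  0.66 -0.52  1.91  0.49  0.7  -0.5 ]
[0.539 0.043 0.021] [ 0.17  0.74 -0.44  1.92  0.53  0.6  -0.54]
-1
[ 0.565 -0.341  0.112] [ 0.62  1.08  0.21  1.1  -0.67  1.65 -2.11]
[ 0.559 -0.256  0.027] [ 0.56  1.09  0.14  1.31 -0.69  1.41 -2.06]
[ 0.559 -0.251  0.032] [ 0.56  1.08  0.14  1.32 -0.69  1.41 -2.06]
[ 0.557 -0.229  0.088] [ 0.52  0.98  0.16  1.39 -0.7   1.44 -2.09]
[ 0.555 -0.191  0.131] [ 0.46  0.84  0.15  1.5  -0.68  1.37 -2.15]
[ 0.552 -0.144  0.158] [ 0.27  0.6   0.12  1.72 -0.45  1.03 -2.43]
[ 0.548 -0.091  0.166] [-0.66  0.75  1.09  1.89 -0.79  1.01 -2.29]
[ 0.545 -0.039  0.151] [-0.76  0.76  1.09  1.93 -0.83  0.99 -2.35]
[0.542 0.004 0.119] [-0.84  0.83  1.09  1.96 -0.92  0.96 -2.36]
[0.54  0.033 0.073] [-0.88  0.94  1.08  1.97 -1.07  0.95 -2.31]
[0.539 0.043 0.021] [-0.9   1.08  1.08  1.98 -1.24  0.96 -2.22]
```

```bash
python3 - <<'E'
from h import *
jaws.grip(0.0)
p,R=way(TH0,.007,.12); manip.reach(p+[0,0,.08],R); manip.line_to(p,R,rate=.2)
p,R=way(TH0,.007); manip.line_to(p,R,rate=.15)
s=manip.read_state();print(s["position"]-p,s["contact_force"],s["grip_width"],s["clock"])
c=optics.read_camera("scene"); save("in",cv2.resize(c["image"][180:400,140:460],None,fx=2,fy=2))
E
```

```text
[ 0.00060842 -0.00124074  0.00080267] [-0.61336799 -0.05700626 -0.23374212] 0.0004909145271141966 4.65
```

View pics/in.png

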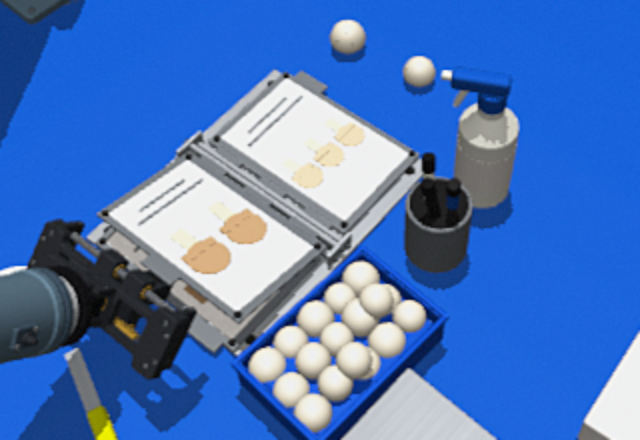

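The gripper leans in at the right edge, around (120,300) in the crop, with its fingertips under the tab. There's no contact force and nothing nearby has been touched. Next I'll push along the arc with force checks.

```bash
python3 - <<'E'
from h import *
for t in np.linspace(TH0,np.radians(100),8):
    p,R=way(t); manip.line_to(p,R,rate=.1)
    s=manip.read_state();f=s["contact_force"];print(round(t,2),s["position"].round(3),f.round(1),round(s["clock"],2))
    if np.linalg.norm(f)>15: print("STOP");break
c=optics.read_camera("scene"); save("up",cv2.resize(c["image"][140:380,140:460],None,fx=2,fy=2))
E
```

```text
0.21 [ 0.559 -0.252  0.033] [-0.1 -2.5 -0.9] 4.95
0.43 [ 0.558 -0.24   0.067] [-0.3  0.2 -0.7] 5.47
0.65 [ 0.557 -0.222  0.099] [-0.1 -0.3 -0.2] 5.98
0.87 [ 0.556 -0.198  0.124] [ 0.1 -1.  -1. ] 6.48
1.09 [ 0.554 -0.174  0.144] [-1.  -0.   0.3] 6.96
1.31 [ 0.551 -0.146  0.157] [-0.3 -0.9 -0.4] 7.43
1.53 [ 0.549 -0.115  0.164] [ 0.1 -0.4 -0.4] 7.91
1.75 [ 0.547 -0.083  0.164] [ 0.1 -0.9  0.7] 8.38
```

View pics/up.png

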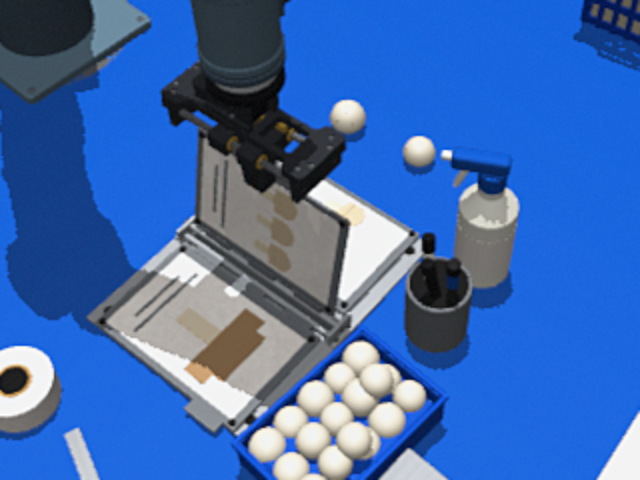

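The board is just past upright (crop 195–350, 140–310), with the next board flat beneath it and the stand and surrounding items unmoved. I'll carry on over to the left and press it down.

```bash
python3 - <<'E'
from h import *
for t in np.linspace(np.radians(112),np.radians(176),6):
    p,R=way(t); manip.line_to(p,R,rate=.1)
    s=manip.read_state();f=s["contact_force"];print(round(t,2),s["position"].round(3),f.round(1),round(s["clock"],2))
    if np.linalg.norm(f)>15: print("STOP");break
else:
    for k in range(14):
        p=p-[0,0,.002]; manip.line_to(p,R,rate=.03); manip.dwell(.1)
        s=manip.read_state();f=s["contact_force"];print(s["position"].round(4),f.round(1),round(s["clock"],2))
        if f[2]>14: break
    manip.dwell(.3)
c=optics.read_camera("scene"); save("down",cv2.resize(c["image"][140:380,140:460],None,fx=2,fy=2))
E
```

```text
1.95 [ 0.546 -0.051  0.156] [ 0.3 -0.2 -0.7] 8.89
2.18 [ 0.544 -0.022  0.141] [ 0.2  0.6 -0.7] 9.38
2.4 [0.542 0.003 0.12 ] [ 0.2 -0.1 -0.3] 9.86
2.62 [0.54  0.023 0.093] [ 0.4 -0.  -0. ] 10.34
2.85 [0.54  0.037 0.063] [ 0.8 -0.5 -0.5] 10.82
3.07 [0.539 0.043 0.031] [ 0.2 -0.   0.4] 11.31
[0.5396 0.0428 0.0291] [ 0.6 -0.5 -0.7] 11.66
[0.5393 0.0429 0.0268] [ 0.2  0.3 -0. ] 12.01
[0.5393 0.0429 0.0247] [ 0.2 -0.4  0.1] 12.36
[0.5393 0.0429 0.0228] [-0.1 -0.2  0.1] 12.71
[0.5396 0.0429 0.021 ] [-0.2 -0.   2.8] 13.06
[0.5397 0.0429 0.0206] [-6.  -1.6 24.2] 13.41
```

View pics/down.png

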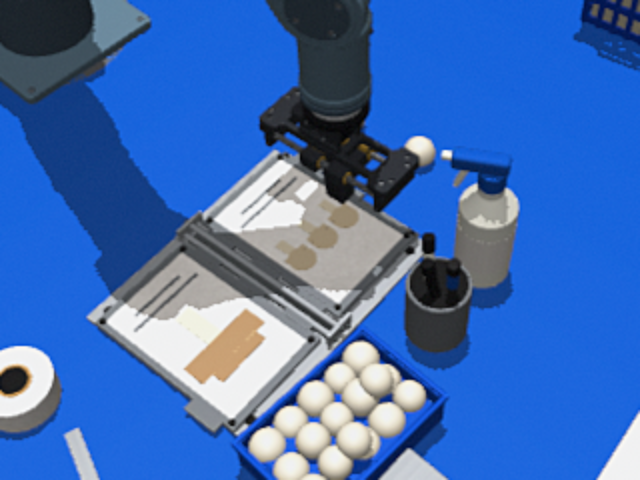

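The board lies on the left pile with the closed fingers pressing at (340,190). Force rose sharply at z = 20.6 mm, against the 20.5 mm stated. I'll retreat straight up and check with depth.

```bash
python3 - <<'E'
from h import *
p=manip.read_state()["position"]
manip.line_to(p+[0,0,.03],rate=.05); manip.line_to(p+[0,0,.2],rate=.2); manip.line_to(p+[-.1,-.1,.28],rate=.25); manip.dwell(.5)
for n in("top","scene"):
    c=optics.read_camera(n); W=cloud(c); Q=(W-H); y=Q@EY; x=Q@EX; z=W[...,2]
    m=(abs(x)<.1)&(y>.03)&(y<.148)&(z<.07)&(z>0.002); k=np.polyfit(y[m],z[m],1)
    e=np.median(z[m&(y>.13)]); print(n,m.sum(),"left slope",k[0],"edge z",e)
    m=(abs(x)<.1)&(y<-.03)&(y>-.148)&(z<.07)&(z>0.002); k=np.polyfit(y[m],z[m],1); print(" right slope",k[0],np.median(z[m]),m.sum())
    d0=dict(np.load(n+".npz")); W0=cloud(d0)
    save(n+"_end",c["image"])
s=manip.read_state();print(s["position"],s["contact_force"].round(1),s["clock"])
E
```

```text
top 5642 left slope -0.0019893070443855066 edge z 0.020776906658225902Traceback (most recent call last):
  File "<stdin>", line 8, in <module>
    raise TypeError("expected non-empty vector for x")
TypeError: expected non-empty vector for x
```

```bash
python3 - <<'E'
from h import *
c=optics.read_camera("scene"); W=cloud(c); Q=(W-H); y=Q@EY; x=Q@EX; z=W[...,2]
for sgn in(1,-1):
    m=(abs(x)<.1)&(sgn*y>.03)&(sgn*y<.148)&(z<.07)&(z>0.002)
    if m.sum()>50: print(sgn,m.sum(),"slope",np.polyfit(y[m],z[m],1)[0],"edge z",np.median(z[m&(sgn*y>.13)]))
save("scene_end",c["image"])
# stand/things shift: pixels whose depth changed outside the boards and arm
W0=cloud(dict(np.load("scene.npz"))); d=abs(z-W0[...,2])>.012
n,L,st,ce=cv2.connectedComponentsWithStats(d.astype(np.uint8))
for i in range(1,n):
    if st[i,4]>40: print(st[i].tolist())
s=manip.read_state();print(s["contact_force"].round(1),s["clock"])
E
```

```text
1 3204 slope -0.0033212828461859152 edge z 0.02033884123278279
-1 3985 slope -0.00402872372718037 edge z 0.012810853899064889
[34, 0, 119, 98, 3008]
[109, 0, 41, 30, 559]
[163, 0, 115, 158, 8381]
[150, 18, 22, 67, 768]
[395, 27, 20, 14, 58]
[242, 221, 34, 34, 88]
[308, 229, 15, 10, 46]
[189, 255, 115, 87, 4734]
[-0.6  0.1  0.1] 16.9417
```

View pics/scene_end.png

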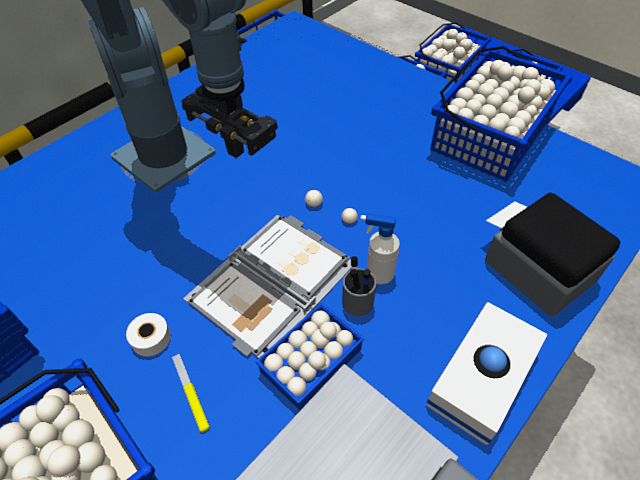

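The final scene shows the stand at the same pixels, (185–350, 216–355). Both sides lie flat, the other items are where they were, and the arm is clear at (230,120). I'll hand the job in.

```bash
python3 -c "
from bench import manip
manip.job_done()"
```

```text
the job is handed in; nothing more can be done
```

The top board is turned over to the left and lies flat, and I handed the job in at about 17 s on the robot's clock (limit 42 s). `manip.job_done()` reports no verdict, so this rests on my own checks.

**How it was done:** I tilted the closed fingertips 45° and slid them under the middle tab. They pushed the board around an arc about its hinge, then pressed it down from above until the force reached about 24 N at z = 20.6 mm. The board was never held between the fingers.

**Last checks (from the scene camera):**

| Check | Result |
|---|---|
| Turned board, left side | Slope about 0.003 rad, upper face 20.3 mm (should be 20.5 mm) |
| Next board, right side | Flat, upper face 12.8 mm (should be 12.5 mm) |
| Stand and things around it | No visible shift in the image; depth changes mainly on the boards and the arm, not traced one by one |
| Force on the tool at hand-in | About zero, arm clear of everything |

**Failed or not done:**
- The top-camera check was only partial. The arm blocked its view of the right side, and my script stopped there. On the left it agreed, with the edge at 20.8 mm.
- The board already on the left is now covered and could not be seen. The height of the turned board on top of it fits it lying flat.
- The stand's shift was judged from the image and the depth comparison, not measured again.

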